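# Slacken the loaded label rewinder

## Task

Two hand rewinders stand on the bench; slacken the one that carries the roll of labels. First flick its sprung pawl right over (it has an upright pin for this), so that it stays clear of the ratchet wheel; then ease the drum back by its crank, clockwise seen from above and slowly, without letting it spin (allow two seconds or more), until the crank arm is back at its stop post, and let go. Leave the empty rewinder, the beaker and the brass weight as they are.

Things in the scene. Friction and masses are not known exactly. Their poses are not given: they have to be found in the camera images.
- rewinder: The rewinder to slacken: grey plate 135 x 184 x 10 mm, screwed down; on its upright spindle a toothed steel ratchet wheel (100 mm across, 14-24 mm up), a cream label roll (68 mm across, top 78 mm up), the crank arm (80-88 mm up). Origin: spindle axis at bench level; z up, -x (pawl side) roughly to the robot. Stop post, 10 mm thick, 94 mm high, at (3, -57) mm.
- rewinder_drum (a joint): Drum angle, rad: 0 = arm at the stop post (slack), growing counter-clockwise from above; 1.5 to 1.85 at the start. At q the crank knob stands 58 mm from the axis at angle q - 1.309 from the rewinder's +x. Friction (about 2 N at the knob) holds it where it is left. With the pawl in, it turns back less than 0.3 rad before a tooth catches.
- rewinder_pawl (a joint): Pawl angle, rad: 0 to 0.15 = in the teeth; 0.8 = fully clear. Its pivot is at (-50, 45) mm in the rewinder's frame. Over-centre spring: below 0.4 it springs back into the teeth, beyond 0.4 it springs out to 0.8 and stays. Moving it over takes about 2 N at the pin.
- rewinder_pawl_pin (a point): Upright dark steel pin, 12 mm thick with a 15 mm ball on top, on the pawl's tail; free from 25 to 84 mm up. This point: on its axis, 65 mm up. With the pawl in it is at (-50, 83) mm in the rewinder's frame, to be pushed along that frame's +x, away from the robot; with the pawl clear it is at (-23, 71) mm.
- rewinder_crank_knob (a point): Centre, 108 mm up, of the loaded rewinder's black crank knob: upright and round, 22 mm thick, 36 mm high (90-126 mm up). It spins freely on its pin at the end of the crank arm, so a gripper need not turn as it leads it round.
- empty_crank_knob (a point): Centre of the like knob of the empty rewinder (the same machine with a bare spindle and no roll). Leave it alone.
- empty_pawl_pin (a point): The like point on the pawl pin of the empty rewinder. Leave it alone.
- beaker: A small clear beaker, 63 mm across and 70 mm high, behind the rewinders; origin at the centre of its underside. Leave it standing.
- weight: A brass-coloured calibration weight, 32 mm across and 34 mm high, behind the rewinders; origin at the centre of its underside. Leave it standing.

How it is judged:
By the outcome, as a careful person would: the job done as asked, in the order asked, and still so for the second after the job is handed in, with the robot touching nothing.
It also fails if it takes over 50 s, if anything falls off the work surface, if the arm or the gripper's body presses on something with over 40 N, if the wrist force passes 120 N, or if a joint passes its speed limit or range.

## Robot

A 7-joint arm with a two-finger parallel gripper is mounted at the origin on a cart in front of the work surface, level with it; the furniture and walls round the work are solid. World frame = base frame: x ahead of the robot, y to its left, z up, the work surface at z = 0. Lengths are in m, angles in rad, forces in N, time in s.
With the tool pointing down it reaches from about 0.425 to 0.875 m from the base axis. Payload 4.7 kg.
Tool frame: the origin (TCP) lies midway between the tips of the shut fingers; the grasp point (between the pads) lies 19 mm behind it; z points along the fingers, y is the line along which they close (so a half turn about z gives the same grasp; the last joint's range is limited). The gripper opens to 85 mm and grips with 20 to 120 N. Pads are 22 mm wide; open, the fingers measure 114 mm over their backs; the gripper's body (76 mm by 85 mm) begins 54 mm behind the grasp point. The pads swing forward as they close: fully open they stand 13 mm farther back than shut.
Start: joints at [-1.27, 0.321, -0.07, 1.45, 0.023, 1.371, -0.057], TCP at [0.184, 0.623, 0.231] pointing down, gripper open.
Joint ranges: [-2.86, 2.86], [-0.3, 2.09], [-1.38, 1.24], [0.06, 2.45], [-1.56, 4.7], [0.09, 2.05], [-2.69, 2.69]. Speed limits (rad/s): [2.57, 2.57, 3.14, 3.14, 3.14, 3.14, 3.14].

## Interface

Orientations are given as a unit quaternion [x, y, z, w].
In Python, from rig import get_obs, camera, camera_model, sign_off gives the robot as it stands.
- The arm moves only by the tool apply_moves, never from a script. Its argument "increments" is one flat list of numbers, 7 for each row, row after row: the shift along the tool's x, y, z in m, then the turn, a rotation vector about the tool's x, y, z in degrees, then the opening, from 0 (shut) to 1 (fully open). A call has exactly 10 rows; each row is the pose to reach, as a shift and turn from the pose commanded when the call began, along the tool's axes at that moment; what a row does not reach only later rows make up. A row lasts 1/10 s, in which the tool goes at most 50 mm and 8.59 degrees, less where a joint would pass 70% of its speed; a pose out of reach is approached as far as the arm can. A call with a gripper value outside its range is refused whole. The fingers move at their own pace and stop on an object; the grip force is fixed at half the most. Time passes only in rows, so rows that repeat a pose let the fingers close, or fill a call up. It gives the time, the measured TCP pose, the force, the opening and the grip force at its end, in the units of the state.
- get_obs(): the state, without advancing time (a new reading comes with each control period).
- camera(name): name is "side" or "top" or "wrist"; returns the picture (420x560x3 uint8, red, green, blue); there is no depth.
- camera_model(name): a dict with "fx", "fy", "cx", "cy" (pixels), "R" (3x3) and "t" (3): a world point X has camera coordinates R X + t; the wrist camera has in their place "tool_from_camera" (4x4, takes a point from camera to tool coordinates, whose origin is the TCP and whose axes are the flange's). Camera axes: x right, y down, z forward; pixel columns grow to the right and rows downward; lengths in m; the calibration is good to about 2 mm. A picture is of the moment at which its call begins: read the wrist's pose just before it. camera_model takes no time and is no camera call.
- sign_off(): hands the job in; it is judged then, once.
The state is a dict: "time_s": time; "joint_pos": joint angles; "dq": joint speeds; "effort": joint torques, N m; "eef_pos": TCP position; "eef_rot": TCP orientation; "wrist_force": force on the tool from outside, world axes, zero at the start; "ft_torque": the same for the moment, N m; "opening": finger opening in m; "grasp_force": force on a finger pad.
Only numpy, scipy, OpenCV 4.12 (cv2) and the standard library are available. Lean on these libraries where they do the work, as an engineer would, in place of code of your own. Each camera call takes 0.05 s, during which the arm holds its last target. There are 200 camera calls.

## Working session

There is one attempt and no reset: what is moved stays moved. The work goes in short steps, Python scripts to look and compute and a tool call to move; the robot and the scene stay as the last step left them, time stands still between calls to the robot, and variables do not carry over. Pictures are saved under pics/ and viewed, at most 10 in all, crops included, and the job is handed in when it is done.

Besides the shell and the picture viewer there is one more tool, called by a JSON object that holds its "name" and its "arguments". apply_moves: Moves the arm, as the interface text tells. Its arguments: {"type":"object","properties":{"increments":{"type":"array"}},"required":["increments"]}

```bash
mkdir -p pics; ls
python3 - <<'E'
from rig import *
import cv2,json
o=get_obs();print(o['eef_pos'],o['eef_rot'],o['opening'],o['time_s'])
for n in('top','side'):
    cv2.imwrite(f'pics/{n}0.png',camera(n)[:,:,::-1]); m=camera_model(n);print(n,m)
print(camera_model('wrist'))
E
```

```text
pics
[0.18378285 0.62291398 0.2302116 ] [ 1.42900460e-01  9.89736598e-01 -9.58326343e-04 -7.61636299e-05] 0.08521224899891243 0.0
top {'fx': 473.32888957528263, 'fy': 473.32888957528263, 'cx': 284.0807096856381, 'cy': 209.48971412750822, 'R': array([[ 0.01131184, -0.99984937,  0.01316372],
       [-0.98664798, -0.01329959, -0.1623234 ],
       [ 0.16247402, -0.01115179, -0.9866498 ]]), 't': array([0.01742727, 0.62624469, 1.18289824])}
side {'fx': 438.2159736308164, 'fy': 438.2159736308164, 'cx': 286.0524060620017, 'cy': 210.9486619620075, 'R': array([[ 0.80986105, -0.58654837,  0.00927816],
       [-0.38212454, -0.53947666, -0.75029712],
       [ 0.4450909 ,  0.604091  , -0.66103567]]), 't': array([-0.4721143 ,  0.29829666,  0.59769284])}
{'fx': 300.8732390107522, 'fy': 300.8732390107522, 'cx': 281.8721210624025, 'cy': 211.6220856180245, 'tool_from_camera': array([[ 8.80866953e-04, -9.49289124e-01, -3.14403218e-01,
         8.06897311e-02],
       [ 9.99999581e-01,  7.57581683e-04,  5.14315766e-04,
         1.42421012e-04],
       [-2.50048243e-04, -3.14403540e-01,  9.49289393e-01,
        -1.43252275e-01],
       [ 0.00000000e+00,  0.00000000e+00,  0.00000000e+00,
         1.00000000e+00]])}
```

View pics/top0.png

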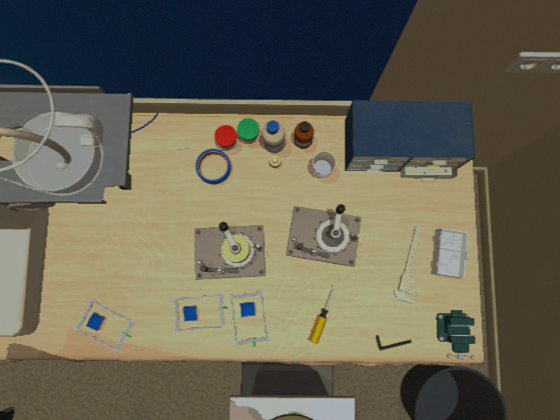

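View pics/side0.png

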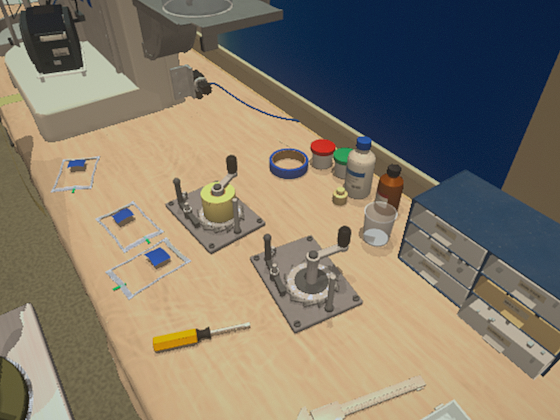

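The top view shows the loaded rewinder (yellow roll) at about (236,249), its knob at (223,227) and its pawl pin near (203,268). The empty rewinder is at about (333,235). I'll enlarge the loaded one.

```bash
cat > h.py <<'E'
import numpy as np
from rig import *
def ray(m,u,v):
    d=m['R'].T@np.array([(u-m['cx'])/m['fx'],(v-m['cy'])/m['fy'],1]); return -m['R'].T@m['t'],d
def onz(m,u,v,z):
    c,d=ray(m,u,v); return c+d*(z-c[2])/d[2]
def two(m1,p1,m2,p2):
    c1,d1=ray(m1,*p1);c2,d2=ray(m2,*p2); d1/=np.linalg.norm(d1);d2/=np.linalg.norm(d2)
    s=np.linalg.lstsq(np.c_[d1,-d2],c2-c1,rcond=None)[0]
    a,b=c1+s[0]*d1,c2+s[1]*d2; return (a+b)/2,np.linalg.norm(a-b)
def proj(m,X):
    c=m['R']@np.array(X)+m['t']; return m['fx']*c[0]/c[2]+m['cx'],m['fy']*c[1]/c[2]+m['cy']
E
python3 - <<'E'
import cv2,numpy as np
a=cv2.imread('pics/top0.png')[212:292,180:280]; b=cv2.imread('pics/side0.png')[145:255,155:275]
a=cv2.resize(a,None,fx=4,fy=4,interpolation=2); b=cv2.resize(b,(400,367),interpolation=2)
o=np.zeros((367,800,3),np.uint8); o[:320,:400]=a; o[:,400:]=b
cv2.imwrite('pics/crop0.png',o)
E
```

```text
(no output)
```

View pics/crop0.png

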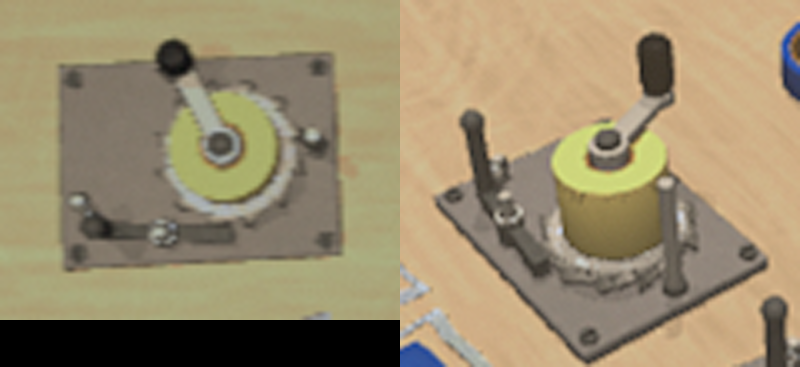

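The crop shows, in full-picture pixels: top view knob at (223.2,226.5), pin ball (203.7,269), post top (258.5,245.7), spindle (235.2,248.2). In the side view: knob centre (231.5,164.8), ball (176.6,180.7), post top (235.4,200.2).

Run:
```python
from h import *
import cv2
T=camera_model('top');S=camera_model('side')
t=lambda u,v:(u/4+180-.375,v/4+212-.375)
s=lambda u,v:((u-400)*.3+155-.35,v*.3+145-.35)
for n,a,b in(('ball',(95,228),(472,119)),('post',(314,133),(668,184)),('spin',(221,145),(606,138)),('knobtop',(173,58),(655,40))):
    print(n,two(T,t(*a),S,s(*b)))
C=np.array([onz(T,*t(*p),.010)[:2] for p in((60,66),(331,54),(342,252),(66,268))])
print(C,[np.linalg.norm(C[i]-C[i-1]) for i in range(4)],C.mean(0))
im=camera('top');h=cv2.cvtColor(im,cv2.COLOR_RGB2HSV)
m=cv2.inRange(h,(22,110,60),(40,255,255));m2=np.zeros_like(m);m2[212:292,180:280]=m[212:292,180:280]
c=max(cv2.findContours(m2,0,1)[0],key=cv2.contourArea);(u,v),r=cv2.minEnclosingCircle(c);P=onz(T,u,v,.078)
print('roll',u,v,r,P, r*np.linalg.norm(onz(T,u+1,v,.078)-P))
# plate yaw from corners: rewinder frame x roughly world x, y to left
e=(C[0]+C[1]-C[2]-C[3]);ex=e/np.linalg.norm(e);e2=(C[0]+C[3]-C[1]-C[2]);ey=e2/np.linalg.norm(e2)
print('yaw from x',np.arctan2(ex[1],ex[0]),'from y',np.arctan2(-ey[0],ey[1]))
hd=lambda z,p:onz(T,*t(*p),z)
print('z-plane: ball',hd(.077,(95,228)),'post',hd(.094,(314,133)),'knob',hd(.126,(173,58)),'knob top of empty')
```

```text
ball (array([0.46944967, 0.22466161, 0.07973195]), np.float64(8.531461480790569e-05))
post (array([0.52865576, 0.0894271 , 0.0920446 ]), np.float64(0.0011668878173105748))
spin (array([0.52064533, 0.14689929, 0.09180863]), np.float64(0.0008392121309443157))
knobtop (array([0.57139455, 0.17392646, 0.12569646]), np.float64(0.0014385714295758185))
[[0.57908286 0.26307057]
 [0.58951519 0.08238234]
 [0.45821746 0.07267932]
 [0.44570118 0.25354683]] [np.float64(0.13372125730317633), np.float64(0.180989146715416), np.float64(0.13165577105121679), np.float64(0.18130006409963254)] [0.51812917 0.16791977]
roll 242.0 259.0 4.472236156463623 [0.49453044 0.12940471 0.078     ] 0.011183219384115466
yaw from x 0.07251431124624967 from y 0.0633868223764744
z-plane: ball [0.46951043 0.22510283 0.077     ] post [0.52901537 0.0891012  0.094     ] knob [0.57070062 0.1741907  0.126     ] knob top of empty
```

Heights and sizes agree with what was given: ball about 80 mm up, post 92, knob top 126, plate 133x181 mm. That puts the spindle at about (0.5215,0.1465), yaw 0.06, pin (0.4695,0.2247), knob (0.571,0.174) and q about 1.75. I'll move to the robot side of the pin with the fingers shut.

{"name": "apply_moves", "arguments": {"increments": [-0.035,-0.032,0,0,0,-1.6,0,-0.07,-0.064,0,0,0,-3.3,0,-0.105,-0.096,0,0,0,-4.9,0,-0.14,-0.128,0,0,0,-6.6,0,-0.175,-0.16,0,0,0,-8.2,0,-0.21,-0.192,0,0,0,-9.8,0,-0.245,-0.224,0,0,0,-11.5,0,-0.281,-0.257,0,0,0,-13.1,0,-0.316,-0.289,0,0,0,-14.8,0,-0.351,-0.321,0,0,0,-16.4,0]}}

```text
time_s: 1.15
eef_pos: [0.4303, 0.2143, 0.2313]
eef_rot: [-0.0, 1.0, 0.0, 0.0]
wrist_force: [0.3, 0.9, 0.4]
opening: -0.0001
grasp_force: 0.0
```

{"name": "apply_moves", "arguments": {"increments": [0,0.003,0.03,0,0,0,0,0,0.003,0.06,0,0,0,0,0,0.003,0.09,0,0,0,0,0,0.003,0.12,0,0,0,0,0,0.003,0.145,0,0,0,0,0,0.003,0.16,0,0,0,0,0,0.003,0.174,0,0,0,0,0,0.003,0.174,0,0,0,0,0,0.003,0.174,0,0,0,0,0,0.003,0.174,0,0,0,0]}}

```text
time_s: 2.15
eef_pos: [0.4303, 0.2196, 0.0582]
eef_rot: [0.0, 1.0, 0.0, 0.001]
wrist_force: [0.6, 0.5, 1.0]
opening: 0.0
grasp_force: 0.0
```

Run:
```python
from h import *
import cv2
print(get_obs()['wrist_force'])
b=camera('wrist')[:,:,::-1];a=camera('side')[145:255,135:275,::-1]
a=cv2.resize(a,(420,330),interpolation=2);b=cv2.resize(b,(380,285))
o=np.zeros((330,800,3),np.uint8);o[:,:420]=a;o[:285,420:]=b;cv2.imwrite('pics/c1.png',o)
```

```text
[0.55537991 0.45109944 0.9548044 ]
```

View pics/c1.png

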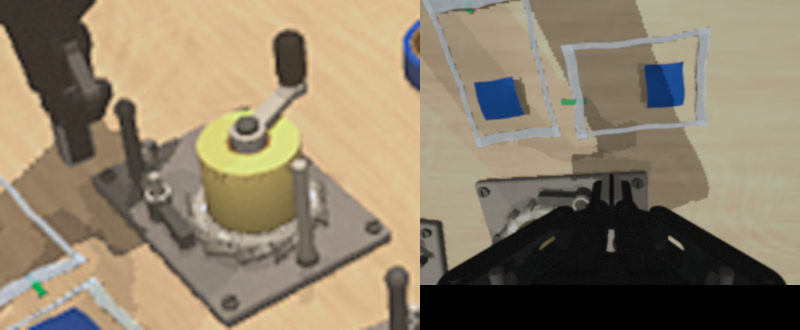

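The side view shows the shut fingers standing clear on the robot side of the pin, level with its upper part. Now I'll push along +x.

{"name": "apply_moves", "arguments": {"increments": [-0.008,0,0,0,0,0,0,-0.016,0,0,0,0,0,0,-0.021,0,0,0,0,0,0,-0.025,0,0,0,0,0,0,-0.029,0,0,0,0,0,0,-0.033,0,0,0,0,0,0,-0.037,0,0,0,0,0,0,-0.041,0,0,0,0,0,0,-0.044,0,0,0,0,0,0,-0.044,0,0,0,0,0,0]}}

```text
time_s: 3.25
eef_pos: [0.4745, 0.2192, 0.0575]
eef_rot: [0.0, 1.0, 0.0, 0.0]
wrist_force: [-0.6, 0.2, 0.0]
opening: -0.0001
grasp_force: 0.0
```

Run:
```python
from h import *
import cv2
b=camera('top')[212:292,180:280,::-1];a=camera('side')[145:255,135:275,::-1]
a=cv2.resize(a,(420,330),interpolation=2);b=cv2.resize(b,(380,304),interpolation=2)
o=np.zeros((330,800,3),np.uint8);o[:,:420]=a;o[:304,420:]=b;cv2.imwrite('pics/c2.png',o)
```

```text
(no output)
```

View pics/c2.png

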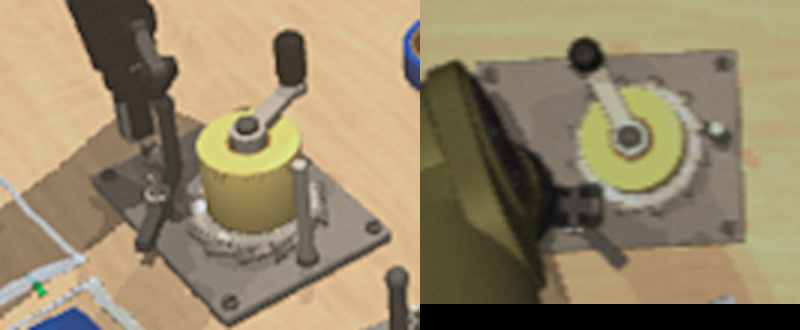

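The pawl has swung out: its tip points away from the wheel and the pin now leans towards the roll. I'll back off, rise and check that it stays there.

{"name": "apply_moves", "arguments": {"increments": [0.01,0,0,0,0,0,0,0.02,0,0,0,0,0,0,0.025,0,0,0,0,0,0,0.025,0,-0.03,0,0,0,0,0.025,0,-0.06,0,0,0,0,0.025,0,-0.09,0,0,0,0.3,0.025,0,-0.12,0,0,0,0.6,0.025,0,-0.142,0,0,0,1,0.025,0,-0.142,0,0,0,1,0.025,0,-0.142,0,0,0,1]}}

```text
time_s: 4.35
eef_pos: [0.4484, 0.2194, 0.1994]
eef_rot: [0.0, 1.0, 0.0, 0.0]
wrist_force: [0.8, 0.1, -1.3]
opening: 0.072
grasp_force: 0.0
```

Run:
```python
from h import *
import cv2
T=camera_model('top');S=camera_model('side')
o=get_obs();print(o['eef_pos'],o['opening'],o['wrist_force'])
b=camera('top')[212:292,180:280,::-1];a=camera('side')[145:255,135:275,::-1]
a=cv2.resize(a,(420,330),interpolation=2);b=cv2.resize(b,(380,304),interpolation=2)
o=np.zeros((330,800,3),np.uint8);o[:,:420]=a;o[:304,420:]=b;cv2.imwrite('pics/c3.png',o)
```

```text
[0.44837198 0.21939001 0.19939217] 0.07199567026277713 [ 0.77426673  0.13821783 -1.33557924]
```

View pics/c3.png

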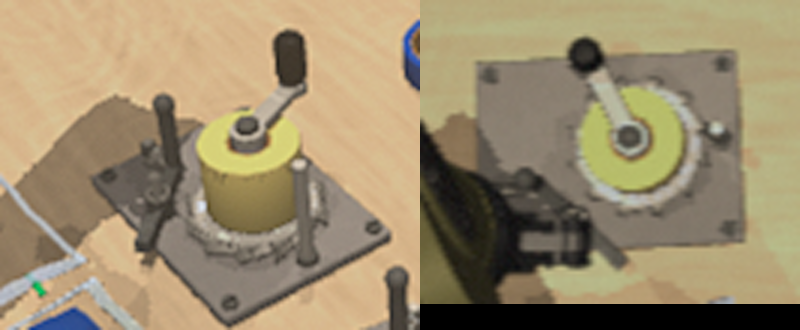

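The pawl stays clear and the knob is unchanged. Next I go over the knob, descend and grip.

{"name": "apply_moves", "arguments": {"increments": [-0.03,-0.011,0,0,0,0,1,-0.06,-0.022,0,0,0,0,1,-0.09,-0.033,0,0,0,0,1,-0.123,-0.045,0,0,0,0,1,-0.123,-0.045,0.01,0,0,0,1,-0.123,-0.045,0.035,0,0,0,1,-0.123,-0.045,0.06,0,0,0,1,-0.123,-0.045,0.085,0,0,0,1,-0.123,-0.045,0.102,0,0,0,1,-0.123,-0.045,0.102,0,0,0,1]}}

```text
time_s: 5.45
eef_pos: [0.5681, 0.1736, 0.093]
eef_rot: [0.0, 1.0, -0.002, -0.004]
wrist_force: [-0.1, -0.3, -0.4]
opening: 0.0848
grasp_force: 0.0
```

{"name": "apply_moves", "arguments": {"increments": [0,0,0,0,0,0,0.8,0,0,0,0,0,0,0.6,0,0,0,0,0,0,0.45,0,0,0,0,0,0,0.35,0,0,0,0,0,0,0.25,0,0,0,0,0,0,0.2,0,0,0,0,0,0,0.15,0,0,0,0,0,0,0.15,0,0,0,0,0,0,0.15,0,0,0,0,0,0,0.15]}}

```text
time_s: 6.45
eef_pos: [0.5722, 0.1748, 0.0983]
eef_rot: [0.0, 1.0, 0.001, 0.001]
wrist_force: [-2.1, 0.5, 5.5]
opening: 0.0201
grasp_force: 58.7
```

Run:
```python
from h import *
import cv2
o=get_obs();print(o['eef_pos'],o['opening'],o['wrist_force'],o['grasp_force'])
p=o['eef_pos'][:2];c=np.array([.5215,.1465]);d=p-c
print(np.hypot(*d),np.arctan2(d[1],d[0])-.06+1.309)
# incremental tool-axis shifts (mm) for q steps, tool x=-X, tool y=Y
q0=np.arctan2(d[1],d[0]);
for f in np.arange(0,1.86,.05):
    a=q0-f; k=c+np.linalg.norm(d)*np.array([np.cos(a),np.sin(a)])-p; print('%.2f %.1f %.1f'%(f,-k[0]*1e3,k[1]*1e3),end=' | ')
b=camera('wrist')[:,:,::-1];a=camera('side')[145:255,135:275,::-1]
a=cv2.resize(a,(420,330),interpolation=2);b=cv2.resize(b,(380,285))
o=np.zeros((330,800,3),np.uint8);o[:,:420]=a;o[:285,420:]=b;cv2.imwrite('pics/c4.png',o)
```

```text
[0.5722401  0.17478384 0.09830353] 0.020076610277367478 [-2.06123293  0.54889597  5.4564875 ] 58.718551823403686
0.05809073561079901 1.7575265860328306
0.00 -0.0 0.0 | 0.05 -1.4 -2.6 | 0.10 -2.6 -5.2 | 0.15 -3.7 -7.9 | 0.20 -4.6 -10.6 | 0.25 -5.4 -13.4 | 0.30 -6.1 -16.3 | 0.35 -6.6 -19.1 | 0.40 -7.0 -22.0 | 0.45 -7.3 -24.9 | 0.50 -7.3 -27.8 | 0.55 -7.3 -30.7 | 0.60 -7.1 -33.6 | 0.65 -6.8 -36.5 | 0.70 -6.3 -39.3 | 0.75 -5.7 -42.2 | 0.80 -4.9 -45.0 | 0.85 -4.0 -47.7 | 0.90 -3.0 -50.4 | 0.95 -1.8 -53.1 | 1.00 -0.5 -55.7 | 1.05 1.0 -58.2 | 1.10 2.5 -60.7 | 1.15 4.2 -63.0 | 1.20 6.0 -65.3 | 1.25 7.9 -67.5 | 1.30 9.9 -69.6 | 1.35 12.0 -71.6 | 1.40 14.2 -73.5 | 1.45 16.5 -75.2 | 1.50 18.9 -76.9 | 1.55 21.4 -78.4 | 1.60 23.9 -79.8 | 1.65 26.6 -81.1 | 1.70 29.2 -82.2 | 1.75 32.0 -83.3 | 1.80 34.7 -84.1 | 1.85 37.5 -84.9 |
```

View pics/c4.png

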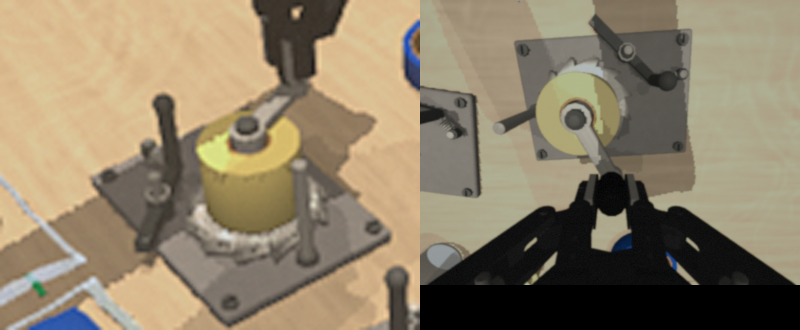

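The wrist view shows the knob held between the pads (opening 20 mm, grip 59 N), with the pawl out on the plate. I'll lead it round clockwise at about 0.5 rad/s.

{"name": "apply_moves", "arguments": {"increments": [-0.0014,-0.0026,0,0,0,0,0.15,-0.0026,-0.0052,0,0,0,0,0.15,-0.0037,-0.0079,0,0,0,0,0.15,-0.0046,-0.0106,0,0,0,0,0.15,-0.0054,-0.0134,0,0,0,0,0.15,-0.0061,-0.0163,0,0,0,0,0.15,-0.0066,-0.0191,0,0,0,0,0.15,-0.007,-0.022,0,0,0,0,0.15,-0.0073,-0.0249,0,0,0,0,0.15,-0.0073,-0.0278,0,0,0,0,0.15]}}

```text
time_s: 7.55
eef_pos: [0.579, 0.1478, 0.0983]
eef_rot: [-0.0, 1.0, 0.001, 0.0]
wrist_force: [-2.2, 2.3, 5.6]
opening: 0.0199
grasp_force: 58.8
```

{"name": "apply_moves", "arguments": {"increments": [0,-0.0029,0,0,0,0,0.15,0.0002,-0.0058,0,0,0,0,0.15,0.0005,-0.0087,0,0,0,0,0.15,0.001,-0.0115,0,0,0,0,0.15,0.0016,-0.0144,0,0,0,0,0.15,0.0024,-0.0172,0,0,0,0,0.15,0.0033,-0.0199,0,0,0,0,0.15,0.0043,-0.0226,0,0,0,0,0.15,0.0055,-0.0253,0,0,0,0,0.15,0.0068,-0.0279,0,0,0,0,0.15]}}

```text
time_s: 8.55
eef_pos: [0.5722, 0.1205, 0.0983]
eef_rot: [-0.0, 1.0, 0.001, 0.0]
wrist_force: [-2.3, 3.2, 6.0]
opening: 0.02
grasp_force: 58.9
```

{"name": "apply_moves", "arguments": {"increments": [0.0015,-0.0025,0,0,0,0,0.15,0.003,-0.005,0,0,0,0,0.15,0.0047,-0.0073,0,0,0,0,0.15,0.0065,-0.0096,0,0,0,0,0.15,0.0084,-0.0118,0,0,0,0,0.15,0.0104,-0.0139,0,0,0,0,0.15,0.0125,-0.0159,0,0,0,0,0.15,0.0147,-0.0178,0,0,0,0,0.15,0.017,-0.0195,0,0,0,0,0.15,0.0194,-0.0212,0,0,0,0,0.15]}}

```text
time_s: 9.55
eef_pos: [0.5533, 0.0995, 0.0983]
eef_rot: [-0.0, 1.0, 0.002, 0.001]
wrist_force: [0.0, 5.6, 5.4]
opening: 0.0198
grasp_force: 58.8
```

{"name": "apply_moves", "arguments": {"increments": [0.0015,-0.0009,0,0,0,0,0.15,0.003,-0.0018,0,0,0,0,0.15,0.0045,-0.0026,0,0,0,0,0.15,0.0061,-0.0034,0,0,0,0,0.15,0.0077,-0.0042,0,0,0,0,0.15,0.0092,-0.0049,0,0,0,0,0.15,0.0109,-0.0055,0,0,0,0,0.15,0.0125,-0.0062,0,0,0,0,0.15,0.0136,-0.0065,0,0,0,0,0.15,0.0142,-0.0067,0,0,0,0,0.15]}}

```text
time_s: 10.55
eef_pos: [0.5394, 0.0927, 0.0983]
eef_rot: [-0.0, 1.0, 0.001, 0.001]
wrist_force: [1.1, 5.1, 6.0]
opening: 0.0198
grasp_force: 58.8
```

Run:
```python
from h import *
import cv2
for i in range(2):
    o=get_obs();print(o['eef_pos'],o['opening'],o['wrist_force'],o['grasp_force'])
    b=camera('wrist')[:,:,::-1];a=camera('side')[145:255,135:275,::-1]
a=cv2.resize(a,(420,330),interpolation=2);b=cv2.resize(b,(380,285))
o=np.zeros((330,800,3),np.uint8);o[:,:420]=a;o[:285,420:]=b;cv2.imwrite('pics/c5.png',o)
```

```text
[0.53941523 0.0926847  0.09828053] 0.019775532462361817 [1.06545315 5.07107761 6.00394307] 58.800079611246474
[0.53937298 0.09265054 0.09827409] 0.019852464319721014 [0.82137353 4.359019   5.38414098] 58.82227770925965
```

View pics/c5.png

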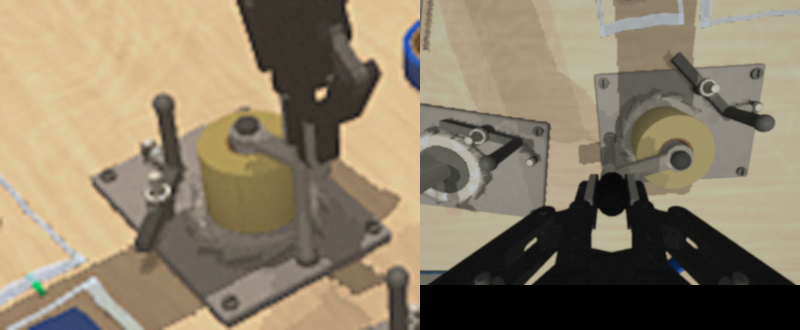

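The arm is almost at the post, but no contact force shows yet. I'll ease on a few mm.

{"name": "apply_moves", "arguments": {"increments": [0.0005,-0.0001,0,0,0,0,0.15,0.001,-0.0003,0,0,0,0,0.15,0.0015,-0.0004,0,0,0,0,0.15,0.002,-0.0005,0,0,0,0,0.15,0.0025,-0.0006,0,0,0,0,0.15,0.003,-0.0007,0,0,0,0,0.15,0.0035,-0.0008,0,0,0,0,0.15,0.004,-0.0009,0,0,0,0,0.15,0.004,-0.0009,0,0,0,0,0.15,0.004,-0.0009,0,0,0,0,0.15]}}

```text
time_s: 11.75
eef_pos: [0.539, 0.0926, 0.0984]
eef_rot: [-0.0, 1.0, 0.002, 0.005]
wrist_force: [11.2, 7.7, -4.6]
opening: 0.02
grasp_force: 58.8
```

The arm is against the stop: the position is held and the force has risen to 11 N. I'll relax, open and lift clear.

{"name": "apply_moves", "arguments": {"increments": [-0.0015,0,0,0,0,0,0.15,-0.003,0.0005,0,0,0,0,0.15,-0.003,0.0005,0,0,0,0,0.3,-0.003,0.0005,0,0,0,0,0.5,-0.003,0.0005,0,0,0,0,0.7,-0.003,0.0005,0,0,0,0,0.9,-0.003,0.0005,0,0,0,0,1,-0.003,0.0005,0,0,0,0,1,-0.003,0.0005,0,0,0,0,1,-0.003,0.0005,0,0,0,0,1]}}

```text
time_s: 12.75
eef_pos: [0.5376, 0.0902, 0.0973]
eef_rot: [0.0, 1.0, 0.0, 0.0]
wrist_force: [0.9, -0.1, 0.5]
opening: 0.0853
grasp_force: 0.0
```

{"name": "apply_moves", "arguments": {"increments": [0,0,-0.01,0,0,0,1,0,0,-0.03,0,0,0,1,0,0,-0.05,0,0,0,1,0,0,-0.075,0,0,0,1,0,0,-0.1,0,0,0,1,0,0.04,-0.12,0,0,0,1,0,0.08,-0.12,0,0,0,1,0,0.12,-0.12,0,0,0,1,0,0.16,-0.12,0,0,0,1,0,0.2,-0.12,0,0,0,1]}}

```text
time_s: 13.75
eef_pos: [0.5377, 0.2918, 0.2185]
eef_rot: [0.0, 1.0, 0.0, 0.001]
wrist_force: [0.6, 0.4, 0.1]
opening: 0.085
grasp_force: 0.0
```

Run:
```python
from h import *
import cv2
o=get_obs();print(o['eef_pos'],o['opening'],o['wrist_force'])
b=camera('top')[140:300,180:380,::-1];a=camera('side')[130:320,150:410,::-1]
a=cv2.resize(a,(420,307),interpolation=2);b=cv2.resize(b,(380,304),interpolation=2)
o=np.zeros((310,800,3),np.uint8);o[:307,:420]=a;o[:304,420:]=b;cv2.imwrite('pics/c6.png',o)
```

```text
[0.53769842 0.29183367 0.21845404] 0.08496523465229365 [0.55125618 0.38085008 0.10716096]
```

View pics/c6.png

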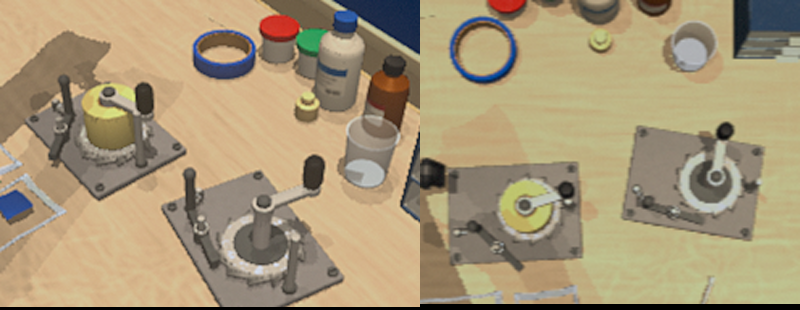

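The loaded rewinder's crank now stands at the stop post, with the knob at top-view pixel (256.8,240). The pawl is out, and the empty rewinder, beaker and weight are untouched. One last check of the knob, then I hand in.

Run:
```python
from h import *
import cv2
T=camera_model('top')
im=camera('top')[232:250,248:268]; m=(im.max(2)<70).astype(np.uint8)
u,v=[c.mean() for c in np.nonzero(m)[::-1]]
k=onz(T,u+248,v+232,.122)
print(k,np.arctan2(k[1]-.1465,k[0]-.5215)-.06+1.309, m.sum())
```

```text
[0.53826407 0.09159552 0.122     ] -0.025455408734118556 57
```

```bash
python3 -c "
from rig import sign_off
print(sign_off())"
```

```text
the job is handed in; nothing more can be done
None
```

The loaded rewinder is slackened and handed in: its pawl is flicked clear, the crank was eased back to the stop post over about four seconds and let go, and the empty rewinder, beaker and weight were left as they were.

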